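# Unstack the culture dishes onto their colour-matched stands

### The arm

A 7-joint arm with a two-finger parallel gripper is mounted at the origin on a cart in front of the work surface, level with it; the furniture and walls round the work are solid. World frame = base frame: x ahead of the robot, y to its left, z up, the work surface at z = 0. Lengths are in m, angles in rad, forces in N, time in s.
With the tool pointing down it reaches from about 0.4 to 0.85 m from the base axis. Payload 10.4 kg.
Tool frame: the origin (TCP) lies on the centre line of the jaws, within the pads' length; the fingertips stand 14 mm ahead of it and the grasp point (between the pads) lies 5 mm behind it (tip_reach is the z of the fingertips in the tool frame, in m); z points along the fingers, x is the direction in which the jaws open and shut, and the axes are right-handed (so a half turn about z gives the same grasp; the last joint's range is limited). The gripper opens to 87 mm and grips with 3 to 60 N. Pads are 19 mm wide; open, the fingers measure 117 mm over their backs; the gripper's body (75 mm by 190 mm) begins 51 mm behind the grasp point.
Start: joints at [-1.369, 0.332, -0.065, 1.46, 0.022, 1.35, -0.088], TCP at [0.139, 0.609, 0.207] pointing down, gripper open.
Joint ranges: [-2.6, 2.6], [-0.5, 2.12], [-1.47, 1.34], [0.16, 2.42], [-1.27, 4.41], [0.06, 2.06], [-2.6, 2.6]. Speed limits (rad/s): [2.22, 2.22, 2.79, 2.79, 3.14, 3.14, 3.14].

### API

Orientations are given as a unit quaternion [x, y, z, w].
In Python, from bench import * gives the robot as it stands.
- The arm moves only by the tool carry_out, never from a script. Its argument "rows" is a list of rows, each a list of 5 numbers: the closure, from -1 (fully open) to 1 (shut), so that 0 is half open, then the shift along the tool's x, y, z in units of 30 mm (1.0 is 30 mm), then the turn about the tool's z in units of 5 degrees (1.0 is 5 degrees). In form: [[jaw, x, y, z, turn], ...]. A call has 1 to 20 rows; each row shifts and turns the pose as measured when the row begins, along the tool's axes as they then stand; what a row does not reach is not made up. A row lasts 1/12 s, in which the tool goes at most 41.7 mm and 7.16 degrees, less where a joint would pass 70% of its speed; a pose out of reach is approached as far as the arm can. A call is refused whole if a number of a shift passes 1 or a number of a turn 1, either way. A call with a gripper value outside its range is refused whole. The fingers move at their own pace and stop on an object; "force" is the grip in N (left out, the last holds). Time passes only in rows, so rows that do not move let the fingers close. It gives the time, the measured TCP pose, the force and the opening at its end, in the units of the state.
- read_state(): the state, without advancing time (a new reading comes with each control period).
- camera(name): name is "scene" or "top" or "wrist"; returns the picture (480x640x3 uint8, blue, green, red); there is no depth.
- camera_info(name): a dict with "fx", "fy", "cx", "cy" (pixels), "extrinsics" (4x4, takes a point from camera to world coordinates); the wrist camera has in their place "tool_from_camera" (4x4, takes a point from camera to tool coordinates, whose origin is the TCP and whose axes are the tool frame's). Camera axes: x right, y down, z forward; pixel columns grow to the right and rows downward; lengths in m; the calibration is good to about 2 mm. A picture is of the moment at which its call begins: read the wrist's pose just before it. camera_info takes no time and is no camera call.
- close_job(): hands the job in, once; it reports no verdict.
Trained networks look in the newest picture that a camera, given by its name, has taken for a name from the list of things; names that differ only in an ending like _2 or _b are one class to them, and where a whole thing is asked for, a point or a joint stands for the part that bears it (a point fixed in the world has none). Each returns a list of dicts, best first, with "conf" (0 to 1); they miss things now and then, are a little off and sometimes report something else, mostly with a low value. They report only what shows in the picture. A call takes as long as a camera call.
- recognise(query, camera): "box" ([centre column, centre row, width, height] in pixels, round what is visible of it).
- silhouettes(query, camera): "mask" (480x640 bool, what is visible of it) and "box" ([centre column, centre row, width, height] in pixels, round what is visible of it).
- pinpoint(query, camera): "xy" ([column, row] in pixels: a listed point, or the origin of a listed thing).
The state is a dict: "time": time; "joint_positions": joint angles; "joint_vel": joint speeds; "joint_torque": joint torques, N m; "ee_pos": TCP position; "eef_rot": TCP orientation; "ft_force": force on the tool from outside, world axes, zero at the start; "torque": the same for the moment, N m; "width": finger opening in m.
Only numpy, scipy, OpenCV 4.12 (cv2) and the standard library are available. Lean on these libraries where they do the work, as an engineer would, in place of code of your own. Each camera call takes 0.05 s, during which the arm holds its last target. There are 200 camera calls.

### The job

Take the two stacks of culture dishes apart and lay the dishes out for reading: set each dish flat, lid up, on the middle of the stand whose ring has the colour of its lid. Keep the dishes level all the while, never tipped on edge, and leave them all standing there by themselves.

Things in the scene. Friction and masses are not known exactly. Their poses are not given: they have to be found in the camera images.
- dish_red: closed round culture dish with a red lid over a white lower half, rigid, 58 mm diameter, 14 mm high, about 30 g; lid and dish are one piece. Origin at the centre of its underside, z up through the lid. It starts upright in one of two leaning stacks on the bench (one of three dishes, one of two), each dish lying flat on the one below, its centre 10 to 15 mm off the lower one's.
- dish_yellow: closed round culture dish with a yellow lid over a white lower half, rigid, 58 mm diameter, 14 mm high, about 30 g; lid and dish are one piece. Origin at the centre of its underside, z up through the lid. It starts upright in one of two leaning stacks on the bench (one of three dishes, one of two), each dish lying flat on the one below, its centre 10 to 15 mm off the lower one's.
- dish_green: closed round culture dish with a green lid over a white lower half, rigid, 58 mm diameter, 14 mm high, about 30 g; lid and dish are one piece. Origin at the centre of its underside, z up through the lid. It starts upright in one of two leaning stacks on the bench (one of three dishes, one of two), each dish lying flat on the one below, its centre 10 to 15 mm off the lower one's.
- dish_blue: closed round culture dish with a blue lid over a white lower half, rigid, 58 mm diameter, 14 mm high, about 30 g; lid and dish are one piece. Origin at the centre of its underside, z up through the lid. It starts upright in one of two leaning stacks on the bench (one of three dishes, one of two), each dish lying flat on the one below, its centre 10 to 15 mm off the lower one's.
- dish_white: closed round culture dish with a white lid (white all over), rigid, 58 mm diameter, 14 mm high, about 30 g; lid and dish are one piece. Origin at the centre of its underside, z up through the lid. It starts upright in one of two leaning stacks on the bench (one of three dishes, one of two), each dish lying flat on the one below, its centre 10 to 15 mm off the lower one's.
- stand_red: fixed flat round stand, 80 mm diameter, 7 mm high, grey edge, a red ring (60 to 77 mm diameter) round a flat dark pad 60 mm across in its top. Origin at the centre of its underside, on the bench; the top is 7 mm above it. Empty at the start.
- stand_yellow: fixed flat round stand, 80 mm diameter, 7 mm high, grey edge, a yellow ring (60 to 77 mm diameter) round a flat dark pad 60 mm across in its top. Origin at the centre of its underside, on the bench; the top is 7 mm above it. Empty at the start.
- stand_green: fixed flat round stand, 80 mm diameter, 7 mm high, grey edge, a green ring (60 to 77 mm diameter) round a flat dark pad 60 mm across in its top. Origin at the centre of its underside, on the bench; the top is 7 mm above it. Empty at the start.
- stand_blue: fixed flat round stand, 80 mm diameter, 7 mm high, grey edge, a blue ring (60 to 77 mm diameter) round a flat dark pad 60 mm across in its top. Origin at the centre of its underside, on the bench; the top is 7 mm above it. Empty at the start.
- stand_white: fixed flat round stand, 80 mm diameter, 7 mm high, grey edge, a white ring (60 to 77 mm diameter) round a flat dark pad 60 mm across in its top. Origin at the centre of its underside, on the bench; the top is 7 mm above it. Empty at the start.

How it is judged:
At the end, for the whole second after the job is handed in: Each of the five dishes rests upright and still on the stand of its own colour, its centre within 12 mm of the stand's centre, its underside on the stand's top (within 3 mm), tilted less than 0.08 rad (horizontal distance between dish_red and stand_red below 0.012 m and z of dish_red in the frame of stand_red between 0.004 and 0.01 m and angle between each of dish_red, dish_yellow, dish_green, dish_blue, dish_white's own z axis and vertical below 0.08 rad and linear speed of each of dish_red, dish_yellow, dish_green, dish_blue, dish_white below 0.01 m/s and horizontal distance between dish_yellow and stand_yellow below 0.012 m and z of dish_yellow in the frame of stand_yellow between 0.004 and 0.01 m and horizontal distance between dish_green and stand_green below 0.012 m and z of dish_green in the frame of stand_green between 0.004 and 0.01 m and horizontal distance between dish_blue and stand_blue below 0.012 m and z of dish_blue in the frame of stand_blue between 0.004 and 0.01 m and horizontal distance between dish_white and stand_white below 0.012 m and z of dish_white in the frame of stand_white between 0.004 and 0.01 m); the robot touches nothing.
It fails at once if a dish was tipped more than 0.5 rad from level (angle between any of dish_red, dish_yellow, dish_green, dish_blue, dish_white's own z axis and vertical above 0.5 rad).
It also fails if it takes over 99 s, if anything falls off the work surface, if the arm or the gripper's body presses on something with over 40 N, if the wrist force passes 120 N, or if a joint passes its speed limit or range.

## Working session

There is one attempt and no reset: what is moved stays moved. The work goes in short steps, Python scripts to look and compute and a tool call to move; the robot and the scene stay as the last step left them, time stands still between calls to the robot, and variables do not carry over. Pictures are saved under pics/ and viewed, about 12 in all and at most 16, crops included, and the job is handed in when it is done.

Besides the shell and the picture viewer there is one more tool, called after "Request:" as name([rows], argument=value, ...), one row to a line, values as JSON. carry_out: Moves the arm, as the interface text tells. Its arguments: {"type":"object","properties":{"rows":{"type":"array","items":{"type":"array","items":{"type":"number"}}},"force":{"type":"number"}},"required":["rows"]}

```bash
mkdir -p pics; ls; python3 - <<'E'
from bench import *
import cv2, numpy as np
s=read_state(); print({k:np.round(v,3).tolist() for k,v in s.items()})
for n in("top","scene"):
    cv2.imwrite(f"pics/{n}0.png",camera(n)); i=camera_info(n); print(n,i["fx"],i["cx"],i["cy"],np.round(i["extrinsics"],3).tolist())
print(camera_info("wrist"))
E
```

```text
pics
{'time': 0.0, 'joint_positions': [-1.369, 0.333, -0.065, 1.461, 0.022, 1.35, -0.088], 'joint_vel': [-0.001, 0.0, -0.002, 0.0, -0.0, 0.0, 0.002], 'joint_torque': [0.001, -62.323, 0.025, -38.992, -0.061, 0.039, 0.0], 'ee_pos': [0.139, 0.609, 0.206], 'eef_rot': [0.782, 0.623, -0.001, 0.0], 'ft_force': [0.112, -0.066, 0.405], 'torque': [0.016, 0.032, -0.038], 'width': 0.087}
top 463.96688055365854 317.8657219789885 246.427126036604 [[-0.004, -0.995, 0.101, 0.399], [-1.0, 0.005, 0.01, 0.02], [-0.01, -0.101, -0.995, 1.262], [0.0, 0.0, 0.0, 1.0]]
scene 607.9951457624228 323.94780149677143 235.4207882865843 [[0.797, -0.459, 0.391, 0.037], [-0.604, -0.598, 0.528, -0.604], [-0.009, -0.657, -0.754, 0.986], [0.0, 0.0, 0.0, 1.0]]
{'fx': 411.75239291877074, 'fy': 411.75239291877074, 'cx': 317.2254952492342, 'cy': 241.8933911350642, 'tool_from_camera': array([[ 9.99999991e-01,  8.32864011e-05, -1.06262528e-04,
        -1.50923451e-04],
       [-4.68838737e-05,  9.52294382e-01,  3.05180943e-01,
        -8.57551661e-02],
       [ 1.26610631e-04, -3.05180935e-01,  9.52294377e-01,
        -1.78074178e-01],
       [ 0.00000000e+00,  0.00000000e+00,  0.00000000e+00,
         1.00000000e+00]])}
```

View pics/top0.png

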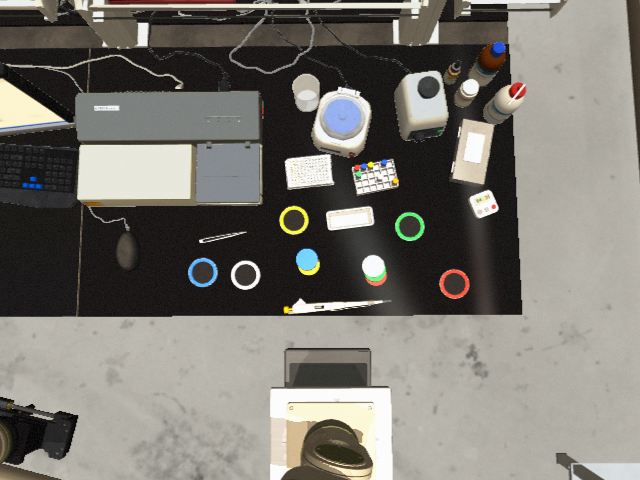

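View pics/scene0.png

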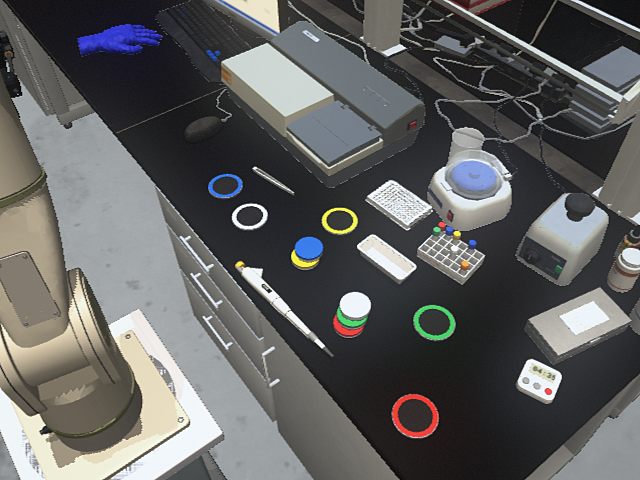

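The top view shows blue on yellow at about (307,262), and white on green on red at about (374,270). The stands are blue (203,272), white (245,275), yellow (293,220), green (410,226) and red (455,284). The scene view agrees. Next I'll measure these.

```bash
cat > h.py <<'E'
from bench import *
import cv2, numpy as np
C=["red","yellow","green","blue","white"]
def ray(name,px,z,T=None):
    i=camera_info(name)
    if T is None: T=i["extrinsics"]
    d=T[:3,:3]@np.array([(px[0]-i["cx"])/i["fx"],(px[1]-i["cy"])/i["fy"],1]); o=T[:3,3]
    return (o+d*(z-o[2])/d[2])[:2]
E
python3 - <<'E'
from h import *
for n in("top","scene"):
    camera(n)
    for c in C:
        for k,z in(("stand_",.007),("dish_",.014)):
            r=silhouettes(k+c,n)[:1]; p=pinpoint(k+c,n)[:1]
            out=[n,k+c]
            if r: 
                (u,v),rad=cv2.minEnclosingCircle(np.argwhere(r[0]["mask"])[:,::-1].astype(np.float32))
                out+=[round(r[0]["conf"],2),np.round(r[0]["box"]).tolist(),"mec",(round(u,1),round(v,1)),round(rad,1),np.round(ray(n,(u,v),z),3)]
            if p: out+=["pp",round(p[0]["conf"],2),np.round(p[0]["xy"],1).tolist(),np.round(ray(n,p[0]["xy"],0),3)]
            print(*out)
E
```

```text
top stand_red 0.68 [454.0, 286.0, 28.0, 30.0] mec (453.0, 284.3) 15.4 [ 0.421 -0.331] pp 0.73 [454.9, 284.4] [ 0.421 -0.338]
top dish_red pp 0.58 [374.8, 274.7] [ 0.448 -0.122]
top stand_yellow 0.62 [297.0, 222.0, 33.0, 24.0] mec (293.1, 219.7) 15.0 [0.599 0.1  ] pp 0.65 [296.6, 222.0] [0.594 0.09 ]
top dish_yellow 0.56 [373.0, 267.0, 22.0, 21.0] mec (372.6, 265.4) 11.2 [ 0.473 -0.115] pp 0.51 [309.7, 261.5] [0.485 0.055]
top stand_green 0.78 [410.0, 226.0, 31.0, 30.0] mec (408.7, 226.3) 14.5 [ 0.579 -0.216] pp 0.69 [408.9, 223.9] [ 0.587 -0.218]
top dish_green pp 0.67 [374.4, 271.8] [ 0.456 -0.121]
top stand_blue 0.76 [205.0, 275.0, 27.0, 36.0] mec (202.6, 272.6) 14.9 [0.456 0.345] pp 0.82 [206.2, 268.1] [0.468 0.337]
top dish_blue 0.62 [310.0, 257.0, 24.0, 23.0] mec (306.2, 259.6) 11.2 [0.489 0.063] pp 0.69 [310.0, 257.2] [0.497 0.054]
top stand_white 0.84 [246.0, 275.0, 28.0, 32.0] mec (245.0, 274.7) 14.8 [0.449 0.23 ] pp 0.77 [244.6, 274.0] [0.452 0.232]
top dish_white 0.6 [373.0, 267.0, 20.0, 23.0] mec (372.0, 266.0) 10.8 [ 0.471 -0.113] pp 0.8 [371.4, 266.2] [ 0.472 -0.113]
sce
[... 487 characters left out ...]
[0.472 0.054]
scene stand_green 0.72 [433.0, 325.0, 44.0, 35.0] mec (433.5, 322.0) 21.1 [ 0.578 -0.218] pp 0.83 [429.1, 322.9] [ 0.574 -0.212]
scene dish_green 0.68 [346.0, 328.0, 32.0, 21.0] mec (347.0, 324.5) 15.0 [ 0.442 -0.126] pp 0.82 [354.2, 320.4] [ 0.464 -0.121]
scene stand_blue 0.62 [224.0, 186.0, 34.0, 26.0] mec (224.5, 187.5) 16.9 [0.452 0.338] pp 0.65 [225.1, 184.7] [0.461 0.352]
scene dish_blue pp 0.85 [309.3, 250.5] [0.499 0.072]
scene stand_white 0.94 [251.0, 219.0, 34.0, 30.0] mec (248.6, 216.5) 17.7 [0.447 0.227] pp 0.66 [253.6, 217.2] [0.458 0.224]
scene dish_white 0.68 [354.0, 308.0, 32.0, 25.0] mec (354.5, 305.0) 15.7 [ 0.481 -0.101] pp 0.68 [356.2, 308.7] [ 0.484 -0.102]
```

```bash
python3 - <<'E'
from h import *
H={"red":[(0,8),(172,180)],"yellow":[(22,34)],"green":[(45,85)],"blue":[(95,118)]}
est={"red":(.421,-.335),"yellow":(.597,.097),"green":(.579,-.217),"blue":(.455,.342),"white":(.448,.229)}
for n in("top","scene"):
    im=cv2.imread(f"pics/{n}0.png"); hsv=cv2.cvtColor(im,cv2.COLOR_BGR2HSV)
    i=camera_info(n); E=np.linalg.inv(i["extrinsics"])
    def proj(x,y,z):
        p=E@[x,y,z,1]; return np.array([p[0]/p[2]*i["fx"]+i["cx"],p[1]/p[2]*i["fy"]+i["cy"]])
    def mask(c):
        if c=="white": return ((hsv[...,1]<50)&(hsv[...,2]>140)).astype(np.uint8)
        return (sum(((hsv[...,0]>=a)&(hsv[...,0]<=b)) for a,b in H[c])>0).astype(np.uint8)*((hsv[...,1]>90)&(hsv[...,2]>60)).astype(np.uint8)
    def near(c,x,y,z,R):
        u,v=proj(x,y,z); m=mask(c); yy,xx=np.mgrid[:480,:640]; m[(xx-u)**2+(yy-v)**2>R**2]=0
        return np.argwhere(m)[:,::-1].astype(np.float32)
    for c in C:
        P=near(c,*est[c],.007,22 if n=="top" else 32); h=cv2.convexHull(P); (u,v),ax,_=cv2.fitEllipse(h)
        print(n,"stand",c,len(P),np.round(ax,1),np.round(ray(n,(u,v),.007),4))
    for c,x,y,z in(("blue",.49,.063,.028),("white",.473,-.11,.042),("yellow",.475,.058,.014),("green",.46,-.118,.028),("red",.445,-.122,.014)):
        P=near(c,x,y,z,16 if n=="top" else 26)
        h=cv2.convexHull(P); (u,v),ax,_=cv2.fitEllipse(h)
        print(n,"dish",c,len(P),(round(u,1),round(v,1)),np.round(ax,1),np.round(ray(n,(u,v),z),4))
E
```

```text
top stand red 367 [29.4 30.4] [ 0.4242 -0.334 ]
top stand yellow 337 [28.8 29.1] [0.6    0.0983]
top stand green 294 [27.9 28.8] [ 0.5802 -0.2175]
top stand blue 310 [28.4 29.4] [0.4576 0.3453]
top stand white 315 [28.8 29.5] [0.4495 0.2292]
top dish blue 391 (306.3, 258.5) [21.7 22.4] [0.4911 0.0629]
top dish white 399 (372.7, 265.6) [21.9 22.6] [ 0.4707 -0.1122]
top dish yellow 126 (308.7, 264.9) [20.  22.1] [0.4748 0.0568]
top dish green 89 (373.9, 268.4) [22.5 24.9] [ 0.4641 -0.1169]
top dish red 101 (375.9, 276.4) [18.  22.1] [ 0.4433 -0.1233]
scene stand red 693 [41.9 47.3] [ 0.4231 -0.3347]
scene stand yellow 349 [26.3 35.7] [0.5986 0.0972]
scene stand green 467 [33.4 41.4] [ 0.5795 -0.2186]
scene stand blue 296 [23.4 34.3] [0.4569 0.3439]
scene stand white 336 [33.7 46.2] [0.4501 0.2477]
scene dish blue 551 (308.5, 247.7) [23.9 28.9] [0.4888 0.0598]
scene dish white 644 (354.8, 304.5) [25.6 31.3] [ 0.4692 -0.1147]
scene dish yellow 182 (305.3, 254.3) [25.9 29.9] [0.4796 0.0592]
scene dish green 239 (351.8, 313.8) [26.9 31. ] [ 0.4577 -0.1204]
scene dish red 254 (348.1, 322.4) [27.4 30.8] [ 0.4462 -0.1241]
```

Request:
carry_out([
  [-1,-1,0.2,0,-0.86],
  [-1,-1,0.2,0,-0.86],
  [-1,-1,0.4,0,-0.85],
  [-1,-1,0.64,0,0],
  [-1,-1,0.64,0,0],
  [-1,-1,0.64,0,0],
  [-1,-1,0.64,0,0],
  [-1,-1,0.64,0,0],
  [-1,-1,0.64,0,0],
  [-1,-1,0.64,0,0],
  [-1,-1,0.64,0,0],
  [-1,-1,0.64,0,0],
], force=15)

```text
time: 3.2
ee_pos: [0.3268, 0.2392, 0.2042]
eef_rot: [0.699, 0.716, 0.001, -0.002]
ft_force: [1.4, 0.3, -0.5]
width: 0.087
```

Request:
carry_out([
  [-0.8,-1,0.9,0,-0.1],
  [-0.8,-1,0.9,0,-0.1],
  [-0.8,-1,0.9,0,-0.1],
  [-0.8,-1,0.9,0.3,0],
  [-0.8,-1,0.9,0.6,0],
  [-0.8,-1,0.9,1,0],
  [-0.8,0,0,1,0],
  [-0.8,0,0,0,0],
])

```text
time: 3.87
ee_pos: [0.4979, 0.0599, 0.1259]
eef_rot: [0.692, 0.722, 0.007, 0.001]
ft_force: [-1.6, 0.2, -0.9]
width: 0.0782
```

```bash
python3 - <<'E'
from h import *
s=read_state(); print(s["ee_pos"],s["eef_rot"]); cv2.imwrite("pics/w1.png",camera("wrist"))
E
```

```text
[0.49788034 0.05988405 0.12593572] [0.69160589 0.72223724 0.0072623  0.00138874]
```

View pics/w1.png

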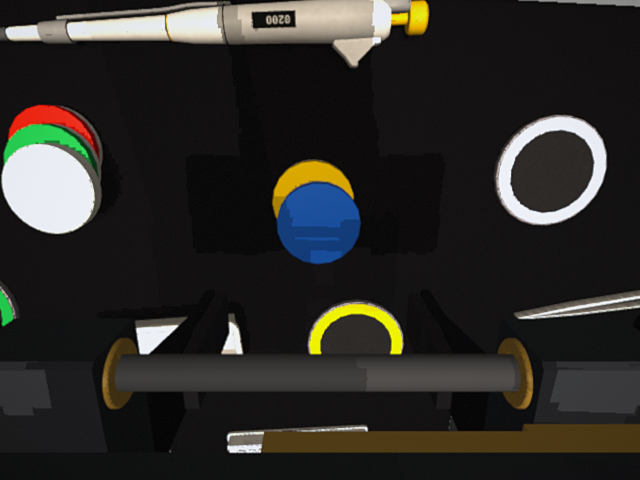

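Wrist view: blue lid at (318,223) over yellow at about (314,200). The white/green/red stack is at the left (52,188), and the white stand is at (551,170). I'll cross-check these with the wrist calibration.

```bash
cat >> h.py <<'E'
from scipy.spatial.transform import Rotation as R
H={"red":[(0,8),(172,180)],"yellow":[(20,34)],"green":[(45,85)],"blue":[(95,118)]}
def wT(s):
    T=np.eye(4); T[:3,:3]=R.from_quat(s["eef_rot"]).as_matrix(); T[:3,3]=s["ee_pos"]
    return T@camera_info("wrist")["tool_from_camera"]
def blobs(im,c,T,z,amin=300):
    hsv=cv2.cvtColor(im,cv2.COLOR_BGR2HSV)
    m=((hsv[...,1]<50)&(hsv[...,2]>140)) if c=="white" else (sum(((hsv[...,0]>=a)&(hsv[...,0]<=b)) for a,b in H[c])>0)&(hsv[...,1]>90)&(hsv[...,2]>50)
    for k in cv2.findContours(m.astype(np.uint8),0,2)[0]:
        if cv2.contourArea(k)<amin: continue
        # metric circle: map the outline to the plane z
        p=np.array([ray("wrist",q[0],z,T) for q in cv2.convexHull(k)],dtype=np.float32)
        (x,y),r=cv2.minEnclosingCircle(p); print(c,z,np.round([x,y],4),"diam",round(2*r,4))
E
python3 - <<'E'
from h import *
s=read_state(); T=wT(s); im=cv2.imread("pics/w1.png")
blobs(im,"blue",T,.028); blobs(im,"white",T,.007); blobs(im,"white",T,.042); blobs(im,"yellow",T,.014)
E
```

```text
blue 0.028 [0.4911 0.0607] diam 0.0602
white 0.007 [ 0.6015 -0.0664] diam 0.0431
white 0.007 [ 0.5989 -0.0067] diam 0.0318
white 0.007 [0.5627 0.277 ] diam 0.098
white 0.007 [ 0.4791 -0.1365] diam 0.0666
white 0.007 [0.4507 0.2289] diam 0.0797
white 0.007 [ 0.3724 -0.1276] diam 0.0399
white 0.007 [ 0.3701 -0.0748] diam 0.065
white 0.007 [ 0.3656 -0.0233] diam 0.0374
white 0.007 [0.3576 0.0542] diam 0.1201
white 0.042 [ 0.5792 -0.0522] diam 0.0381
white 0.042 [5.769e-01 4.000e-04] diam 0.0281
white 0.042 [0.5449 0.2509] diam 0.0865
white 0.042 [ 0.4711 -0.1142] diam 0.0588
white 0.042 [0.446  0.2085] diam 0.0704
white 0.042 [ 0.3769 -0.1063] diam 0.0352
white 0.042 [ 0.3749 -0.0597] diam 0.0574
white 0.042 [ 0.3709 -0.0142] diam 0.0331
white 0.042 [0.3639 0.0543] diam 0.1061
yellow 0.014 [0.6972 0.0965] diam 0.1548
yellow 0.014 [0.6973 0.2554] diam 0.212
yellow 0.014 [0.5963 0.0964] diam 0.0762
yellow 0.014 [0.4777 0.0566] diam 0.0597
yellow 0.014 [0.3568 0.1138] diam 0.0253
```

Request:
carry_out([
  [-0.8,0.03,-0.23,0.8,0.4],
  [-0.8,0,0,0.8,0],
  [-0.8,0,0,0.8,0],
  [-0.8,0,0,0.6,0],
  [-0.8,0,0,0.1,0],
  [-0.8,0,0,0,0],
])

```text
time: 4.42
ee_pos: [0.4979, 0.0684, 0.0432]
eef_rot: [0.702, 0.712, 0.015, 0.003]
ft_force: [0.4, 1.0, -0.2]
width: 0.078
```

```bash
cat > go.py <<'E'
# usage: go.py x y z : whole shift in tool units, tilt and yaw units left to jaws along world y
import sys; from bench import *; import numpy as np
from scipy.spatial.transform import Rotation as R
s=read_state(); M=R.from_quat(s["eef_rot"]).as_matrix()
print("t",round(s["time"],2),"shift units",np.round(M.T@(np.array(list(map(float,sys.argv[1:4])))-s["ee_pos"])/.03,2),
 "zaxis",np.round(M[:,2],3),"yaw units",round((np.degrees(np.arctan2(M[1,0],M[0,0]))-90)/5,2),"F",np.round(s["ft_force"],1))
E
python3 go.py .491 .061 .031
```

```text
t 4.42 shift units [-0.25 -0.24  0.4 ] zaxis [ 0.025  0.017 -1.   ] yaw units 0.15 F [ 0.4  1.  -0.2]
```

Request:
carry_out([
  [-0.8,-0.12,-0.12,0.15,0.1],
  [-0.8,-0.12,-0.12,0.15,0],
  [-0.8,0,0,0.1,0],
  [-0.8,0,0,0,0],
])

```text
time: 4.75
ee_pos: [0.4931, 0.0631, 0.0354]
eef_rot: [0.705, 0.709, 0.018, 0.004]
ft_force: [0.3, -0.3, 0.0]
width: 0.0781
```

```bash
python3 go.py .491 .061 .031
```

```text
t 4.75 shift units [-0.07 -0.07  0.14] zaxis [ 0.031  0.021 -0.999] yaw units 0.07 F [ 0.3 -0.3  0. ]
```

Request:
carry_out([
  [-0.8,-0.1,-0.1,0.2,0],
  [0.1,0,0,0,0],
  [0.5,0,0,0,0],
  [0.8,0,0,0,0],
  [0.8,0,0,0,0],
  [0.8,0,0,0,0],
  [0.8,0,0,0,0],
  [0.8,0,0,0,0],
])

```text
time: 5.42
ee_pos: [0.4909, 0.0599, 0.0299]
eef_rot: [0.705, 0.709, 0.019, 0.004]
ft_force: [-0.1, -0.0, -0.2]
width: 0.0396
```

```bash
python3 go.py .491 .061 .101
```

```text
t 5.42 shift units [ 0.09  0.08 -2.37] zaxis [ 0.033  0.022 -0.999] yaw units 0.06 F [-0.1 -0.  -0.2]
```

```bash
python3 - <<'E'
from h import *
a=camera("wrist"); b=camera("scene")[150:360,200:480]
cv2.imwrite("pics/w2.png",np.hstack([cv2.resize(a,(480,360)),cv2.resize(b,(320,240)).repeat(1,0)[:240].copy() if 0 else cv2.copyMakeBorder(cv2.resize(b,(320,240)),0,120,0,0,0)]))
print(read_state()["width"])
E
```

```text
0.03167917423033841
```

View pics/w2.png

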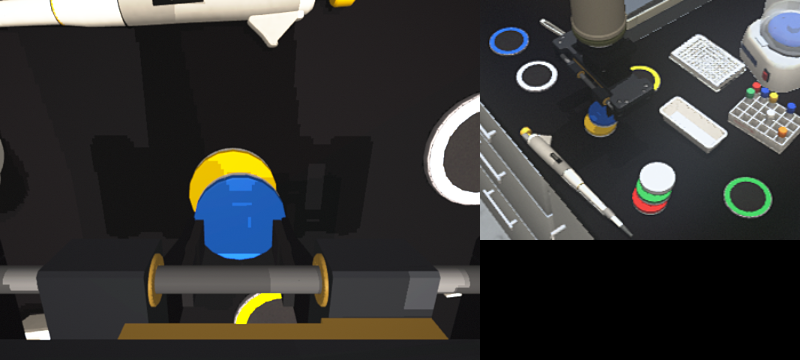

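```bash
python3 go.py .491 .061 .101; python3 - <<'E'
from h import *
s=read_state(); print(s["width"],s["ee_pos"])
a=camera("wrist"); cv2.imwrite("pics/w3.png",cv2.resize(a[150:400,180:460],None,fx=2,fy=2))
T=wT(s); blobs(a,"blue",T,.028); blobs(a,"yellow",T,.014)
E
```

```text
t 5.52 shift units [ 0.09  0.08 -2.37] zaxis [ 0.033  0.022 -0.999] yaw units 0.06 F [-0.6  0.8  0.1]
0.03167917423033841 [0.49090334 0.05995139 0.02991471]
blue 0.028 [0.4884 0.0612] diam 0.0605
yellow 0.014 [0.5721 0.0729] diam 0.0397
yellow 0.014 [0.4753 0.0565] diam 0.0595
```

View pics/w3.png

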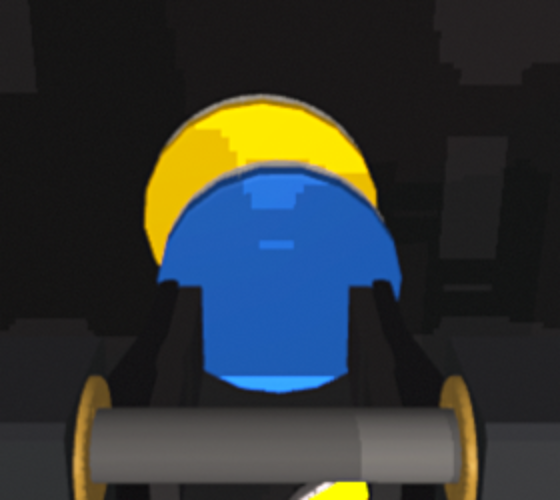

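The fingers cross over the blue lid with no contact force, so the tips sit higher than I expected. I'll check from the side with the scene camera.

```bash
python3 - <<'E'
from h import *
s=read_state(); b=camera("scene"); i=camera_info("scene"); E=np.linalg.inv(i["extrinsics"])
M=R.from_quat(s["eef_rot"]).as_matrix()
x0,y0,f=230,170,5
c=cv2.resize(b[y0:y0+120,x0:x0+150],None,fx=f,fy=f)
c=np.clip(c.astype(int)*2,0,255).astype(np.uint8)
for xx in(-.016,.016):
  for h,col in((-.02,(255,0,255)),(0,(255,255,0)),(.014,(0,255,0))):
    p=E@np.append(s["ee_pos"]+M@[xx,0,h],1); u=p[0]/p[2]*i["fx"]+i["cx"]; v=p[1]/p[2]*i["fy"]+i["cy"]
    cv2.circle(c,(int((u-x0)*f),int((v-y0)*f)),4,col,-1)
cv2.imwrite("pics/s4.png",c)
E
```

```text
(no output)
```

View pics/s4.png

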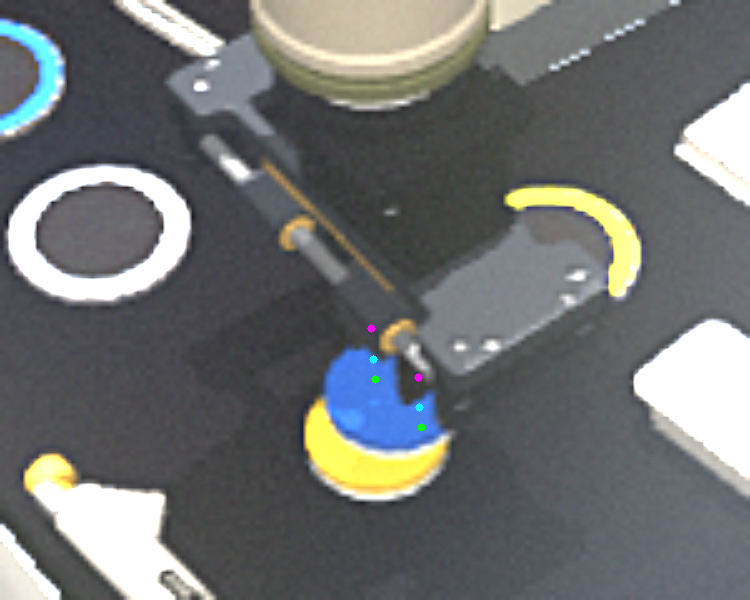

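```bash
python3 - <<'E'
import bench; print([n for n in dir(bench) if n[0]!='_'])
for n in dir(bench):
    if 'tip' in n or 'reach' in n: print(n,getattr(bench,n))
E
```

```text
['PlanningError', 'camera', 'camera_info', 'close_job', 'pinpoint', 'read_state', 'recognise', 'silhouettes', 'tip_reach']
tip_reach 0.014
```

Request:
carry_out([
  [-0.8,0,0,-0.5,0],
  [-0.8,0,0,0,0],
  [-0.8,0,0,0,0],
  [-0.8,0,0,0,0],
  [-0.8,0,0,0,0],
  [-0.8,0,0,0.5,0],
  [-0.8,0,0,0.4,0],
])

```text
time: 6.2
ee_pos: [0.4922, 0.0607, 0.0182]
eef_rot: [0.705, 0.709, 0.021, 0.004]
ft_force: [-0.3, 0.4, 0.1]
width: 0.0622
```

```bash
python3 go.py .491 .061 .017
```

```text
t 6.2 shift units [ 0.01 -0.04  0.04] zaxis [ 0.035  0.023 -0.999] yaw units 0.07 F [-0.3  0.4  0.1]
```

Request:
carry_out([
  [-0.8,0,0,0,0],
  [-0.8,0,0,0,0],
  [-0.8,0,0,0,0],
  [-0.8,0,0,0.1,0],
  [-0.8,0,0,0.1,0],
  [-0.8,0,0,0,0],
])

```text
time: 6.7
ee_pos: [0.4913, 0.0604, 0.0106]
eef_rot: [0.705, 0.709, 0.019, 0.004]
ft_force: [-0.8, 0.5, -0.3]
width: 0.0778
```

```bash
python3 go.py .491 .061 .008
```

```text
t 6.7 shift units [ 0.02 -0.01  0.09] zaxis [ 0.033  0.022 -0.999] yaw units 0.07 F [-0.8  0.5 -0.3]
```

Request:
carry_out([
  [0.1,0,0,0,0],
  [0.4,0,0,0,0],
  [0.5,0,0,0,0],
  [0.5,0,0,0,0],
  [0.5,0,0,0,0],
  [0.5,0,0,0,0],
])

```text
time: 7.2
ee_pos: [0.492, 0.0604, 0.0114]
eef_rot: [0.705, 0.709, 0.02, 0.004]
ft_force: [0.3, 0.3, -0.3]
width: 0.0456
```

```bash
python3 go.py .491 .061 .06; python3 - <<'E'
from h import *
s=read_state(); a=camera("wrist"); cv2.imwrite("pics/w5.png",a[150:400,180:460])
T=wT(s); blobs(a,"blue",T,.028); blobs(a,"yellow",T,.014)
E
```

```text
t 7.2 shift units [ 0.06  0.02 -1.62] zaxis [ 0.034  0.022 -0.999] yaw units 0.06 F [ 0.3  0.3 -0.3]
blue 0.028 [0.4874 0.0659] diam 0.06
yellow 0.014 [0.5651 0.0859] diam 0.0427
yellow 0.014 [0.4746 0.0564] diam 0.0586
```

View pics/w5.png

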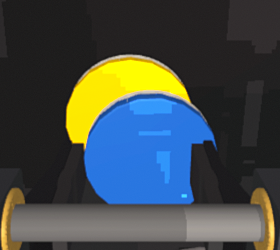

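The left finger caught the lid rim and pushed the dish about 5 mm, while the right one rode just over it. So the tips really sit about 16.5 mm behind the TCP, not 14 mm ahead of it. I'll open, recentre and go about 10 mm lower.

Request:
carry_out([
  [-0.8,0,0,0,0],
  [-0.8,0,0,0,0],
  [-0.8,0,0,0,0],
  [-0.8,0.1,-0.05,0,0],
  [-0.8,0.1,-0.05,0.1,0],
  [-0.8,0,0,0.1,0],
  [-0.8,0,0,0.1,0],
  [-0.8,0,0,0,0],
])

```text
time: 7.92
ee_pos: [0.4886, 0.0679, 0.0014]
eef_rot: [0.705, 0.709, 0.02, 0.004]
ft_force: [0.3, 0.7, -0.1]
width: 0.0773
```

```bash
python3 go.py .489 .066 .001;  python3 - <<'E'
from h import *
s=read_state(); a=camera("wrist"); print(s["width"],s["ee_pos"])
T=wT(s); blobs(a,"blue",T,.028); blobs(a,"yellow",T,.014)
E
```

```text
t 7.92 shift units [-0.06  0.01  0.01] zaxis [ 0.034  0.023 -0.999] yaw units 0.07 F [ 0.3  0.7 -0.1]
0.07726162248013081 [0.48863929 0.06790632 0.00139508]
blue 0.028 [0.4865 0.0676] diam 0.0595
yellow 0.014 [0.5563 0.0958] diam 0.0316
yellow 0.014 [0.4755 0.0565] diam 0.0599
```

Request:
carry_out([
  [0.3,0,0,0,0],
  [0.3,0,0,0,0],
  [0.3,0,0,0,0],
  [0.3,0,0,0,0],
  [0.3,0,0,0,0],
  [0.3,0,0,0,0],
])

```text
time: 8.47
ee_pos: [0.4889, 0.0674, 0.0016]
eef_rot: [0.705, 0.709, 0.02, 0.004]
ft_force: [-1.2, -0.7, -1.2]
width: 0.0571
```

Request:
carry_out([
  [0.3,0,0,-0.6,0],
  [0.3,0,0,-0.8,0],
  [0.3,0.4,0,-0.6,0],
  [0.3,0.8,-0.1,0,0],
  [0.3,1,-0.15,0,0],
  [0.3,1,-0.15,0,0],
  [0.3,1,-0.15,0,0],
  [0.3,1,-0.15,0,0],
  [0.3,1,-0.15,0,0],
  [0.3,1,-0.1,0,0],
  [0.3,1,0,0,0],
  [0.3,0.6,0,0,0],
  [0.3,0,0,0,0],
])

```text
time: 9.55
ee_pos: [0.4558, 0.3406, 0.0705]
eef_rot: [0.708, 0.706, 0.021, 0.003]
ft_force: [-0.3, 1.0, -0.9]
width: 0.0576
```

```bash
python3 go.py .458 .344 -.003;  python3 - <<'E'
from h import *
s=read_state(); a=camera("wrist"); print(s["width"],s["ee_pos"]); T=wT(s); blobs(a,"blue",T,s["ee_pos"][2]+.0265); blobs(a,"blue",T,.007)
cv2.imwrite("pics/w6.png",a)
E
```

```text
t 9.55 shift units [ 0.05 -0.01  2.45] zaxis [ 0.035  0.025 -0.999] yaw units -0.02 F [-0.3  1.  -0.9]
0.057632473696737394 [0.45575452 0.34055373 0.07047347]
blue 0.09697347042146132 [0.4533 0.3401] diam 0.0596
blue 0.09697347042146132 [0.4214 0.3412] diam 0.0478
blue 0.007 [0.5075 0.3424] diam 0.0956
blue 0.007 [0.4562 0.3441] diam 0.0768
```

Request:
carry_out([
  [0.3,0.1,0.05,0.6,0],
  [0.3,0,0.03,0.8,0],
  [0.3,0,0,0.6,0],
  [0.3,0,0,0.2,0],
  [0.3,0,0,0.1,0],
  [0.3,0,0,0,0],
])

```text
time: 10.1
ee_pos: [0.4632, 0.3382, 0.0003]
eef_rot: [0.71, 0.704, 0.021, 0.005]
ft_force: [-0.0, -0.6, 0.0]
width: 0.0574
```

```bash
python3 go.py .459 .344 -.005
```

```text
t 10.1 shift units [ 0.19 -0.15  0.18] zaxis [ 0.036  0.023 -0.999] yaw units -0.08 F [-0.  -0.6  0. ]
```

Request:
carry_out([
  [0.3,0.2,-0.15,0,0],
  [0.3,0,0,0.1,0],
  [0.3,0,0,0.06,0],
  [0.3,0,0,0,0],
  [-0.7,0,0,0,0],
  [-0.7,0,0,0,0],
  [-0.7,0,0,0,0],
  [-0.7,0,0,0,0],
])

```text
time: 10.77
ee_pos: [0.4607, 0.3458, -0.0004]
eef_rot: [0.71, 0.704, 0.024, 0.005]
ft_force: [-0.1, -0.1, -0.0]
width: 0.0716
```

```bash
python3 go.py .478 .057 .06; python3 - <<'E'
from h import *
s=read_state(); a=camera("wrist"); print(s["width"],s["ee_pos"]); T=wT(s); blobs(a,"blue",T,.021)
E
```

```text
t 10.77 shift units [-9.56  0.75 -2.25] zaxis [ 0.04   0.027 -0.999] yaw units -0.09 F [-0.1 -0.1 -0. ]
0.07159775229273045 [ 4.60725493e-01  3.45819766e-01 -4.03318413e-04]
blue 0.021 [0.4497 0.3446] diam 0.0724
```

Request:
carry_out([
  [-0.8,0,0,-0.6,0],
  [-0.8,0,0,-0.8,0],
  [-0.8,-0.4,0,-0.8,0],
  [-0.8,-0.8,0.05,0,0],
  [-0.8,-1,0.1,0,0],
  [-0.8,-1,0.1,0,0],
  [-0.8,-1,0.1,0,0],
  [-0.8,-1,0.1,0,0],
  [-0.8,-1,0.1,0,0],
  [-0.8,-1,0.1,0,0],
  [-0.8,-1,0.1,0,0],
  [-0.8,-1,0.1,0,0],
  [-0.8,-0.4,0,0,0],
  [-0.8,0,0,0,0],
])

```text
time: 11.98
ee_pos: [0.4824, 0.045, 0.0627]
eef_rot: [0.709, 0.705, 0.027, 0.005]
ft_force: [-0.1, 1.0, -0.5]
width: 0.078
```

```bash
python3 go.py .4755 .0565 -.0125; python3 - <<'E'
from h import *
s=read_state(); a=camera("wrist"); print(s["width"],s["ee_pos"]); T=wT(s); blobs(a,"yellow",T,.014); blobs(a,"yellow",T,.007)
t=camera("top"); cv2.imwrite("pics/t7.png",cv2.resize(t[190:330,160:480],None,fx=2.5,fy=2.5))
E
```

```text
t 11.98 shift units [ 0.3  -0.34  2.51] zaxis [ 0.045  0.032 -0.999] yaw units -0.06 F [-0.1  1.  -0.5]
0.07800354782711 [0.4824348  0.0450245  0.06271696]
yellow 0.014 [0.6005 0.1193] diam 0.0314
yellow 0.014 [0.5957 0.068 ] diam 0.0388
yellow 0.014 [0.4758 0.0567] diam 0.0604
yellow 0.014 [0.3555 0.1136] diam 0.0247
yellow 0.007 [0.6072 0.1218] diam 0.0324
yellow 0.007 [0.6022 0.0689] diam 0.04
yellow 0.007 [0.4785 0.0572] diam 0.0623
yellow 0.007 [0.3545 0.1159] diam 0.0254
```

View pics/t7.png

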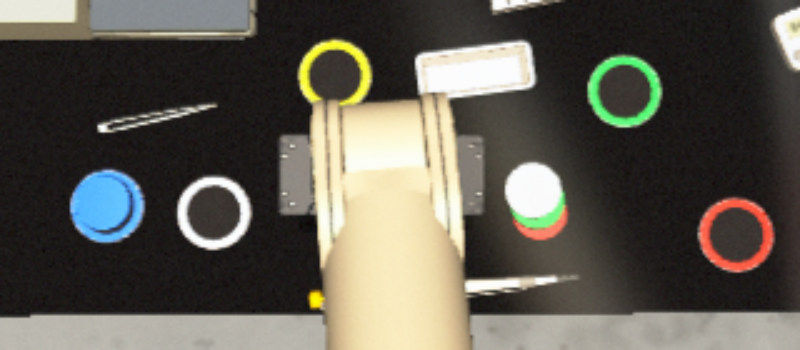

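Blue is on its stand: lid (103,201) against ring (107,206) in the crop, a few mm off at most. Now yellow.

Request:
carry_out([
  [-0.8,0.15,-0.2,0.6,0],
  [-0.8,0.15,-0.2,0.8,0],
  [-0.8,0,-0.1,0.6,0],
  [-0.8,0,0,0.2,0],
  [-0.8,0,0,0,0],
])

```text
time: 12.5
ee_pos: [0.4717, 0.0684, -0.0044]
eef_rot: [0.704, 0.709, 0.03, 0.004]
ft_force: [-0.0, -0.5, 0.5]
width: 0.0784
```

```bash
python3 go.py .4757 .0567 -.0125
```

```text
t 12.5 shift units [-0.4   0.12  0.26] zaxis [ 0.048  0.036 -0.998] yaw units 0.09 F [-0.  -0.5  0.5]
```

Request:
carry_out([
  [-0.8,-0.3,0.1,0,0],
  [-0.8,0,0,0.1,0],
  [-0.8,0,0,0.1,0],
  [-0.8,0,0,0,0],
])

```text
time: 12.83
ee_pos: [0.4764, 0.0635, -0.0091]
eef_rot: [0.703, 0.711, 0.031, 0.004]
ft_force: [-0.3, 0.3, -0.5]
width: 0.0781
```

```bash
python3 go.py .4757 .0567 -.0125; python3 - <<'E'
from h import *
s=read_state(); a=camera("wrist"); T=wT(s); blobs(a,"yellow",T,.014)
E
```

```text
t 12.83 shift units [-0.23 -0.03  0.1 ] zaxis [ 0.049  0.037 -0.998] yaw units 0.14 F [-0.3  0.3 -0.5]
yellow 0.014 [0.4747 0.0579] diam 0.0601
yellow 0.014 [0.3568 0.1139] diam 0.0239
```

Request:
carry_out([
  [-0.8,-0.2,0,0.05,0.1],
  [-0.8,0,0,0.05,0],
  [0.3,0,0,0,0],
  [0.3,0,0,0,0],
  [0.3,0,0,0,0],
  [0.3,0,0,0,0],
  [0.3,0,0,0,0],
])

```text
time: 13.47
ee_pos: [0.4773, 0.058, -0.0114]
eef_rot: [0.706, 0.708, 0.031, 0.004]
ft_force: [0.6, 0.1, 0.0]
width: 0.0573
```

```bash
python3 go.py .599 .0977 .05
```

```text
t 13.47 shift units [ 1.39  4.15 -1.79] zaxis [ 0.05   0.039 -0.998] yaw units 0.04 F [0.6 0.1 0. ]
```

Request:
carry_out([
  [0.3,0,0,-0.8,0],
  [0.3,0.2,0.5,-0.8,0],
  [0.3,0.4,0.9,0,0],
  [0.3,0.4,1,0,0],
  [0.3,0.3,1,0,0],
  [0.3,0,0.6,0,0],
  [0.3,0,0,0,0],
])

```text
time: 14.05
ee_pos: [0.5972, 0.098, 0.0456]
eef_rot: [0.705, 0.708, 0.031, 0.003]
ft_force: [0.4, -0.5, 0.3]
width: 0.0575
```

```bash
python3 go.py .601 .0977 -.003; python3 - <<'E'
from h import *
s=read_state(); a=camera("wrist"); print(s["width"],s["ee_pos"]); T=wT(s); blobs(a,"yellow",T,s["ee_pos"][2]+.0255);blobs(a,"yellow",T,.007)
E
```

```text
t 14.05 shift units [-0.08  0.05  1.62] zaxis [ 0.048  0.041 -0.998] yaw units 0.05 F [ 0.4 -0.5  0.3]
0.057506087208270155 [0.59724854 0.0979954  0.04562621]
yellow 0.07112621483505523 [0.6591 0.2242] diam 0.0505
yellow 0.07112621483505523 [0.5808 0.0977] diam 0.0775
yellow 0.007 [0.7267 0.2821] diam 0.0723
yellow 0.007 [0.6144 0.1008] diam 0.1109
```

Request:
carry_out([
  [0.3,-0.05,0.03,0.7,0],
  [0.3,0,0,0.6,0],
  [0.3,0,0,0.3,0],
  [0.3,0,0,0.1,0],
  [0.3,0,0,0,0],
])

```text
time: 14.52
ee_pos: [0.5978, 0.0984, -0.006]
eef_rot: [0.706, 0.708, 0.032, 0.002]
ft_force: [-0.4, -0.1, -0.9]
width: 0.0577
```

```bash
python3 go.py .601 .0977 -.003
```

```text
t 14.52 shift units [-0.02  0.11 -0.1 ] zaxis [ 0.048  0.042 -0.998] yaw units 0.04 F [-0.4 -0.1 -0.9]
```

Request:
carry_out([
  [-0.7,0,0.05,0,0],
  [-0.7,0,0,0,0],
  [-0.7,0,0,0,0],
  [-0.8,0,0,-0.9,0],
  [-0.8,0,0,-1,0],
  [-0.8,-0.5,-0.3,-0.7,0],
  [-0.8,-1,-0.65,0,0],
  [-0.8,-1,-0.65,0,0],
  [-0.8,-1,-0.65,0,0],
  [-0.8,-1,-0.65,0,0],
  [-0.8,-1,-0.65,0,0],
  [-0.8,-0.8,-0.5,0,0],
  [-0.8,-0.3,0,0,0],
  [-0.8,0,0,0,0],
])

```text
time: 15.68
ee_pos: [0.4679, -0.109, 0.064]
eef_rot: [0.705, 0.709, 0.035, 0.002]
ft_force: [0.6, -0.3, 0.1]
width: 0.0782
```

```bash
python3 go.py .4705 -.1135 .0155; python3 - <<'E'
from h import *
s=read_state(); a=camera("wrist"); print(s["width"],s["ee_pos"]); T=wT(s); blobs(a,"white",T,.042,3000);blobs(a,"green",T,.028);blobs(a,"red",T,.014)
cv2.imwrite("pics/w8.png",a)
t=camera("top"); cv2.imwrite("pics/t8.png",t)
E
```

```text
t 15.68 shift units [-0.23  0.    1.61] zaxis [ 0.052  0.047 -0.998] yaw units 0.08 F [ 0.6 -0.3  0.1]
0.07821803260166603 [ 0.46786323 -0.10897624  0.06397883]
white 0.042 [ 0.4675 -0.1137] diam 0.0602
white 0.042 [ 0.3687 -0.0287] diam 0.1367
white 0.042 [ 0.3451 -0.1029] diam 0.2693
green 0.028 [ 0.5724 -0.1889] diam 0.0499
green 0.028 [ 0.4562 -0.12  ] diam 0.0588
red 0.014 [ 0.4453 -0.1239] diam 0.059
```

View pics/w8.png

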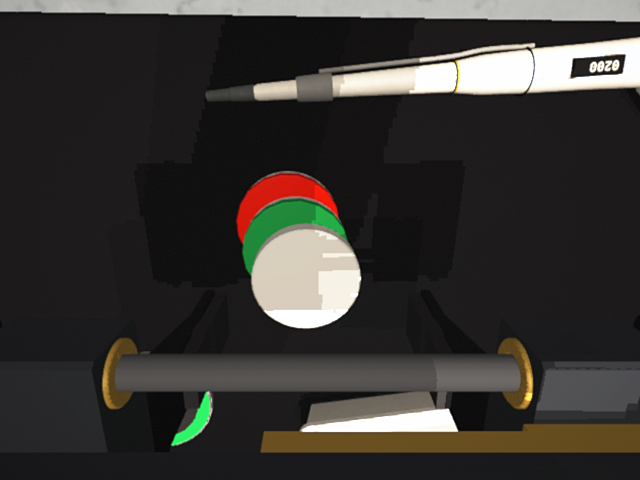

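The stack is intact: white lid at (305,278), with green and red behind it.

Request:
carry_out([
  [-0.8,-0.15,0.03,0.5,0],
  [-0.8,-0.05,0,0.6,0],
  [-0.8,0,0,0.3,0],
  [-0.8,0,0,0,0],
])

```text
time: 16.12
ee_pos: [0.4752, -0.1057, 0.0214]
eef_rot: [0.701, 0.712, 0.036, 0.002]
ft_force: [0.3, -0.3, -0.5]
width: 0.078
```

```bash
python3 go.py .469 -.1137 .0155
```

```text
t 16.12 shift units [-0.27 -0.22  0.17] zaxis [ 0.054  0.049 -0.997] yaw units 0.19 F [ 0.3 -0.3 -0.5]
```

Request:
carry_out([
  [-0.8,-0.27,-0.2,0.1,0.15],
  [-0.8,0,0,0.1,0],
  [-0.8,0,0,0,0],
])

```text
time: 16.37
ee_pos: [0.4699, -0.1123, 0.0148]
eef_rot: [0.705, 0.708, 0.036, 0.002]
ft_force: [-0.1, 0.7, -0.6]
width: 0.0781
```

```bash
python3 go.py .469 -.1137 .0155
```

```text
t 16.37 shift units [-0.04 -0.03 -0.03] zaxis [ 0.053  0.049 -0.997] yaw units 0.07 F [-0.1  0.7 -0.6]
```

Request:
carry_out([
  [0.3,0,0,0,0],
  [0.3,0,0,0,0],
  [0.3,0,0,0,0],
  [0.3,0,0,0,0],
  [0.3,0,0,0,0],
])

```text
time: 16.78
ee_pos: [0.471, -0.1123, 0.0164]
eef_rot: [0.705, 0.708, 0.037, 0.002]
ft_force: [0.4, 0.0, -0.3]
width: 0.0575
```

Request:
carry_out([
  [0.3,0,0,-0.7,0],
  [0.3,0.4,0,-0.8,0],
  [0.3,0.9,-0.05,0,0],
  [0.3,1,-0.05,0,0],
  [0.3,1,-0.05,0,0],
  [0.3,1,-0.05,0,0],
  [0.3,1,-0.05,0,0],
  [0.3,1,-0.05,0,0],
  [0.3,1,-0.05,0,0],
  [0.3,1,-0.05,0,0],
  [0.3,1,-0.05,0,0],
  [0.3,0.9,0,0,0],
  [0.3,0.4,0,0,0],
  [0.3,0,0,0,0],
])

```text
time: 17.95
ee_pos: [0.4537, 0.2166, 0.0816]
eef_rot: [0.707, 0.706, 0.04, 0.003]
ft_force: [-0.6, -0.4, -1.3]
width: 0.0572
```

```bash
python3 go.py .451 .2292 -.004; python3 - <<'E'
from h import *
s=read_state(); a=camera("wrist"); print(s["width"],s["ee_pos"]); T=wT(s); blobs(a,"white",T,s["ee_pos"][2]+.0265,3000);blobs(a,"blue",T,.021)
E
```

```text
t 17.95 shift units [ 0.27 -0.27  2.86] zaxis [ 0.062  0.052 -0.997] yaw units -0.0 F [-0.6 -0.4 -1.3]
0.05722231184587614 [0.45373976 0.21663352 0.08162522]
white 0.10812521901530134 [0.4301 0.2166] diam 0.0852
white 0.10812521901530134 [0.3579 0.1293] diam 0.0392
white 0.10812521901530134 [0.3469 0.22  ] diam 0.2061
blue 0.021 [0.4523 0.3385] diam 0.0786
```

Request:
carry_out([
  [0.3,0.12,-0.12,0.8,0],
  [0.3,0.05,-0.1,0.9,0],
  [0.3,0,0,0.6,0],
  [0.3,0,0,0.2,0],
  [0.3,0,0,0,0],
])

```text
time: 18.42
ee_pos: [0.4547, 0.2169, 0.0054]
eef_rot: [0.71, 0.703, 0.041, 0.005]
ft_force: [1.3, 0.1, 0.3]
width: 0.0575
```

```bash
python3 go.py .451 .2292 -.004
```

```text
t 18.42 shift units [ 0.39 -0.15  0.32] zaxis [ 0.065  0.05  -0.997] yaw units -0.1 F [1.3 0.1 0.3]
```

Request:
carry_out([
  [0.3,0.35,-0.12,0.1,-0.1],
  [0.3,0.04,0,0.1,0],
  [0.3,0,0,0.06,0],
  [0.3,0,0,0,0],
])

```text
time: 18.75
ee_pos: [0.4533, 0.2284, 0.0]
eef_rot: [0.708, 0.705, 0.042, 0.006]
ft_force: [0.6, 0.2, -0.2]
width: 0.0575
```

```bash
python3 go.py .451 .2292 -.004
```

```text
t 18.75 shift units [ 0.02 -0.08  0.13] zaxis [ 0.067  0.051 -0.996] yaw units -0.03 F [ 0.6  0.2 -0.2]
```

Request:
carry_out([
  [0.3,0,-0.05,0.15,0],
  [-0.7,0,0,0,0],
  [-0.7,0,0,0,0],
  [-0.7,0,0,0,0],
  [-0.8,0,0,-0.9,0],
  [-0.8,-0.4,0,-1,0],
  [-0.8,-0.9,0,-0.3,0],
  [-0.8,-1,0,0,0],
  [-0.8,-1,0.05,0,0],
  [-0.8,-1,0.05,0,0],
  [-0.8,-1,0.05,0,0],
  [-0.8,-1,0.05,0,0],
  [-0.8,-1,0.05,0,0],
  [-0.8,-1,0,0,0],
  [-0.8,-1,0,0,0],
  [-0.8,-1,0,0,0],
  [-0.8,-0.7,0,0,0],
  [-0.8,-0.3,0,0,0],
  [-0.8,0,0,0,0],
])

```text
time: 20.33
ee_pos: [0.4567, -0.1276, 0.0506]
eef_rot: [0.707, 0.706, 0.048, 0.008]
ft_force: [0.7, 0.3, 0.5]
width: 0.0783
```

```bash
python3 go.py .4575 -.1195 .0015; python3 - <<'E'
from h import *
s=read_state(); a=camera("wrist"); print(s["width"],s["ee_pos"]); T=wT(s); blobs(a,"green",T,.028);blobs(a,"red",T,.014)
t=camera("top"); cv2.imwrite("pics/t9.png",cv2.resize(t[190:330,160:480],None,fx=2.5,fy=2.5))
E
```

```text
t 20.33 shift units [ 0.18 -0.1   1.65] zaxis [ 0.078  0.056 -0.995] yaw units 0.01 F [0.7 0.3 0.5]
0.07828133495403859 [ 0.45670792 -0.12755205  0.05063284]
green 0.028 [ 0.5543 -0.1878] diam 0.0507
green 0.028 [ 0.4574 -0.1193] diam 0.0609
red 0.014 [ 0.446  -0.1237] diam 0.0595
```

View pics/t9.png

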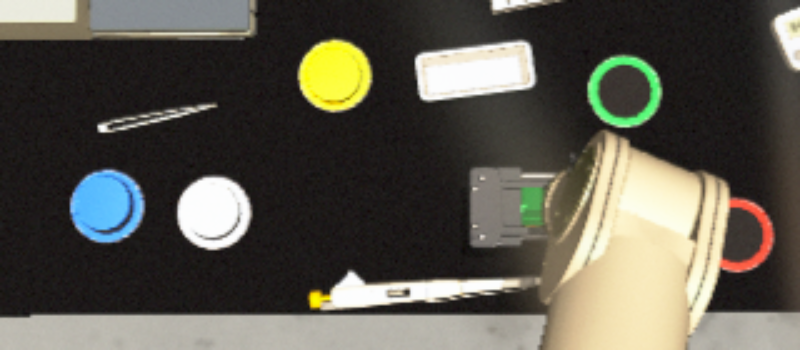

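Three dishes are placed: blue at (105,202), white at (212,210) and yellow at (335,74), each close to centred in its ring.

Request:
carry_out([
  [-0.8,0.1,-0.1,0.5,0],
  [-0.8,0,0,0.6,0],
  [-0.8,0,0,0.3,0],
  [-0.8,0,0,0,0],
])

```text
time: 20.77
ee_pos: [0.4588, -0.1144, 0.0083]
eef_rot: [0.704, 0.709, 0.05, 0.007]
ft_force: [0.4, 0.1, 0.9]
width: 0.0784
```

```bash
python3 go.py .458 -.1193 .0015
```

```text
t 20.77 shift units [-0.18 -0.04  0.21] zaxis [ 0.08   0.06  -0.995] yaw units 0.11 F [0.4 0.1 0.9]
```

Request:
carry_out([
  [-0.8,-0.16,-0.03,0.1,0.1],
  [-0.8,0,0,0.08,0],
  [-0.8,0,0,0,0],
])

```text
time: 21.02
ee_pos: [0.4587, -0.1175, 0.0029]
eef_rot: [0.706, 0.706, 0.05, 0.007]
ft_force: [-0.3, 0.7, 0.3]
width: 0.0784
```

```bash
python3 go.py .458 -.1193 .0025
```

```text
t 21.02 shift units [-0.06 -0.02  0.01] zaxis [ 0.079  0.061 -0.995] yaw units 0.03 F [-0.3  0.7  0.3]
```

Request:
carry_out([
  [0.3,0,0,0,0],
  [0.3,0,0,0,0],
  [0.3,0,0,0,0],
  [0.3,0,0,0,0],
  [0.3,0,0,0,0],
])

```text
time: 21.43
ee_pos: [0.4598, -0.1178, 0.0045]
eef_rot: [0.706, 0.706, 0.051, 0.007]
ft_force: [-0.2, 0.2, 0.3]
width: 0.0571
```

Request:
carry_out([
  [0.3,0,0,-0.8,0],
  [0.3,-0.3,0.4,-0.8,0],
  [0.3,-0.7,0.8,0,0],
  [0.3,-0.8,0.9,0,0],
  [0.3,-0.8,0.9,0,0],
  [0.3,-0.5,0.7,0,0],
  [0.3,-0.1,0.3,0,0],
  [0.3,0,0,0,0],
])

```text
time: 22.1
ee_pos: [0.5804, -0.2186, 0.0583]
eef_rot: [0.704, 0.708, 0.052, 0.007]
ft_force: [-1.0, -0.1, -0.7]
width: 0.0574
```

```bash
python3 go.py .582 -.218 -.003; python3 - <<'E'
from h import *
s=read_state(); a=camera("wrist"); print(s["width"],s["ee_pos"]); T=wT(s); blobs(a,"green",T,s["ee_pos"][2]+.0255)
E
```

```text
t 22.1 shift units [-0.11 -0.12  2.04] zaxis [ 0.083  0.065 -0.994] yaw units 0.1 F [-1.  -0.1 -0.7]
0.05740954454888301 [ 0.58038346 -0.21856817  0.05829487]
green 0.08379486637985117 [ 0.5757 -0.2196] diam 0.0592
green 0.08379486637985117 [ 0.5444 -0.2227] diam 0.0499
```

Request:
carry_out([
  [0.3,-0.1,-0.05,0.7,0],
  [0.3,0,-0.03,0.7,0],
  [0.3,0,0,0.4,0],
  [0.3,0,0,0.1,0],
  [0.3,0,0,0,0],
])

```text
time: 22.57
ee_pos: [0.5792, -0.2156, -0.0003]
eef_rot: [0.704, 0.708, 0.052, 0.006]
ft_force: [-0.1, -0.2, -0.3]
width: 0.0571
```

```bash
python3 go.py .584 -.217 -.002
```

```text
t 22.57 shift units [-0.05  0.15  0.07] zaxis [ 0.082  0.066 -0.994] yaw units 0.1 F [-0.1 -0.2 -0.3]
```

Request:
carry_out([
  [0.3,-0.03,0.15,0.07,0],
  [0.3,0,0,0,0],
  [-0.7,0,0,0,0],
  [-0.7,0,0,0,0],
  [-0.7,0,0,0,0],
  [-0.8,0,0,-0.9,0],
  [-0.8,0,-0.3,-1,0],
  [-0.8,0.5,-0.7,0,0],
  [-0.8,0.7,-0.9,0,0],
  [-0.8,0.8,-0.9,0,0],
  [-0.8,0.7,-0.9,0,0],
  [-0.8,0.3,-0.5,0,0],
  [-0.8,0,0,0,0],
])

```text
time: 23.65
ee_pos: [0.4504, -0.1297, 0.0559]
eef_rot: [0.704, 0.708, 0.055, 0.009]
ft_force: [0.1, -0.6, 0.3]
width: 0.0783
```

```bash
python3 go.py .447 -.124 -.0115; python3 - <<'E'
from h import *
s=read_state(); a=camera("wrist"); print(s["width"],s["ee_pos"]); T=wT(s); blobs(a,"red",T,.014)
E
```

```text
t 23.65 shift units [ 0.04 -0.31  2.24] zaxis [ 0.09   0.066 -0.994] yaw units 0.09 F [ 0.1 -0.6  0.3]
0.07826786527949126 [ 0.45036661 -0.12974259  0.05590117]
red 0.014 [ 0.4466 -0.1237] diam 0.0608
```

Request:
carry_out([
  [-0.8,0,-0.15,0.7,0],
  [-0.8,0,-0.1,0.8,0],
  [-0.8,0,0,0.4,0],
  [-0.8,0,0,0,0],
])

```text
time: 24.03
ee_pos: [0.4556, -0.1281, 0.0006]
eef_rot: [0.704, 0.708, 0.059, 0.013]
ft_force: [-0.8, 0.5, 0.5]
width: 0.0784
```

```bash
python3 go.py .447 -.1237 -.0115
```

```text
t 24.03 shift units [ 0.12 -0.33  0.38] zaxis [ 0.102  0.066 -0.993] yaw units 0.1 F [-0.8  0.5  0.5]
```

Request:
carry_out([
  [-0.8,0.1,-0.3,0.1,0],
  [-0.8,0,0,0.15,0],
  [-0.8,0,0,0.1,0],
  [-0.8,0,0,0,0],
])

```text
time: 24.37
ee_pos: [0.4491, -0.1266, -0.0097]
eef_rot: [0.705, 0.707, 0.059, 0.014]
ft_force: [-0.9, 0.5, 0.4]
width: 0.0784
```

```bash
python3 go.py .447 -.1237 -.0115
```

```text
t 24.37 shift units [ 0.09 -0.08  0.06] zaxis [ 0.104  0.063 -0.993] yaw units 0.08 F [-0.9  0.5  0.4]
```

Request:
carry_out([
  [0.3,0.05,-0.05,0.03,0],
  [0.3,0,0,0,0],
  [0.3,0,0,0,0],
  [0.3,0,0,0,0],
  [0.3,0,0,0,0],
])

```text
time: 24.78
ee_pos: [0.4491, -0.125, -0.0091]
eef_rot: [0.705, 0.707, 0.06, 0.015]
ft_force: [-0.1, -0.5, -0.6]
width: 0.0576
```

Request:
carry_out([
  [0.3,0,0,-0.8,0],
  [0.3,-0.4,-0.1,-0.9,0],
  [0.3,-0.8,-0.1,0,0],
  [0.3,-1,-0.1,0,0],
  [0.3,-1,-0.1,0,0],
  [0.3,-1,-0.1,0,0],
  [0.3,-1,-0.1,0,0],
  [0.3,-0.9,0,0,0],
  [0.3,-0.4,0,0,0],
  [0.3,0,0,0,0],
])

```text
time: 25.62
ee_pos: [0.4287, -0.3301, 0.0305]
eef_rot: [0.701, 0.71, 0.062, 0.017]
ft_force: [-0.2, -0.2, -1.5]
width: 0.0575
```

```bash
python3 go.py .426 -.3344 -.003; python3 - <<'E'
from h import *
s=read_state(); a=camera("wrist"); print(s["width"],s["ee_pos"]); T=wT(s); blobs(a,"red",T,s["ee_pos"][2]+.0255)
E
```

```text
t 25.62 shift units [-0.21 -0.21  1.09] zaxis [ 0.111  0.064 -0.992] yaw units 0.18 F [-0.2 -0.2 -1.5]
0.05748533333031548 [ 0.42866962 -0.33010013  0.03045841]
red 0.05595840726742553 [ 0.4074 -0.3303] diam 0.082
```

Request:
carry_out([
  [0.3,-0.2,-0.1,0.4,0.1],
  [0.3,0,0,0.4,0],
  [0.3,0,0,0.15,0],
  [0.3,0,0,0,0],
])

```text
time: 26.0
ee_pos: [0.4302, -0.3292, 0.0009]
eef_rot: [0.703, 0.708, 0.063, 0.016]
ft_force: [-0.5, -0.5, -0.2]
width: 0.0568
```

```bash
python3 go.py .428 -.3344 -.001
```

```text
t 26.0 shift units [-0.18 -0.08  0.04] zaxis [ 0.111  0.067 -0.992] yaw units 0.12 F [-0.5 -0.5 -0.2]
```

Adjust, release, lift straight up, and move clear so every dish is in view.

Request:
carry_out([
  [0.3,-0.17,-0.08,0.03,0],
  [0.3,0,0,0.03,0],
  [-0.7,0,0,0,0],
  [-0.7,0,0,0,0],
  [-0.7,0,0,0,0],
  [-0.8,0,0,-0.8,0],
  [-0.8,0,0,-1,0],
  [-0.8,0,0,-1,0],
  [-0.8,0.8,0,-1,0],
  [-0.8,1,0,-1,0],
  [-0.8,1,0,0,0],
  [-0.8,1,0,0,0],
  [-0.8,1,0,0,0],
  [-0.8,0.5,0,0,0],
  [-0.8,0,0,0,0],
])

```text
time: 27.25
ee_pos: [0.4112, -0.1747, 0.1632]
eef_rot: [0.702, 0.709, 0.066, 0.017]
ft_force: [-0.4, 0.6, 0.2]
width: 0.0785
```

```bash
python3 - <<'E'
from h import *
s=read_state(); print(s["ee_pos"],s["width"])
t=camera("top"); cv2.imwrite("pics/t10.png",cv2.resize(t[190:330,160:480],None,fx=2.5,fy=2.5))
t=camera("scene"); cv2.imwrite("pics/s10.png",t)
E
```

```text
[ 0.41118377 -0.17472695  0.16316948] 0.07849676399392633
```

View pics/t10.png

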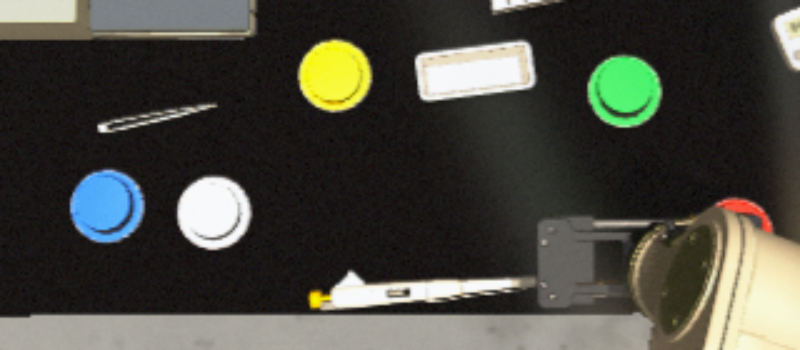

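View pics/s10.png

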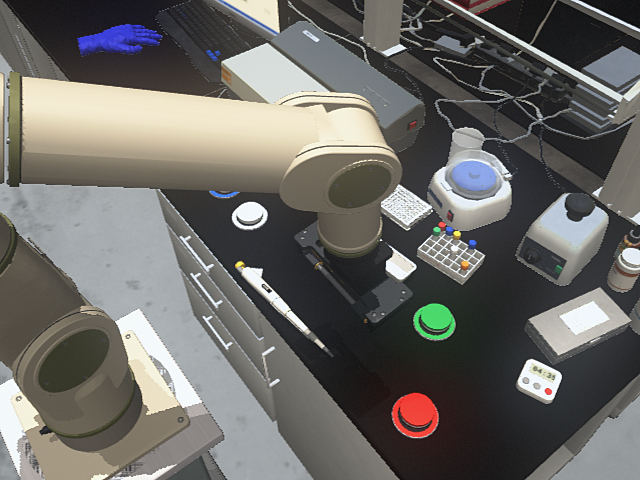

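Red and green look right in the scene view, at (415,413) and (435,320). As a last check I'll overlay the centred lid outline and its 12 mm limit on each dish.

```bash
python3 - <<'E'
from h import *
st={"red":(.4237,-.3344),"yellow":(.599,.0977),"green":(.580,-.218),"blue":(.457,.3446),"white":(.4495,.2292)}
t=cv2.imread("pics/t10.png"); tl=[]
def tile(full,n,c,f):
    i=camera_info(n); E=np.linalg.inv(i["extrinsics"]); a=np.linspace(0,2*np.pi,60)
    P=np.stack([st[c][0]+.029*np.cos(a),st[c][1]+.029*np.sin(a),0*a+.021,0*a+1]); q=E@P; u=q[0]/q[2]*i["fx"]+i["cx"]; v=q[1]/q[2]*i["fy"]+i["cy"]
    S=250//f//2; x0,y0=int(u.mean())-S,int(v.mean())-S
    k=cv2.resize(full[y0:y0+2*S,x0:x0+2*S],(250,250),interpolation=cv2.INTER_CUBIC); sc=250/(2*S)
    cv2.polylines(k,[np.stack([(u-x0+.5)*sc,(v-y0+.5)*sc],1).astype(np.int32)],True,(255,0,255),1); return k
s=cv2.imread("pics/s10.png"); T=camera("top")
A=np.hstack([tile(T,"top",c,6) for c in("blue","white","yellow")]); B=np.hstack([tile(T,"top","green",6)]+[tile(s,"scene",c,4) for c in("green","red")])
cv2.imwrite("pics/m11.png",np.vstack([A,B]))
E
```

```text
(no output)
```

View pics/m11.png

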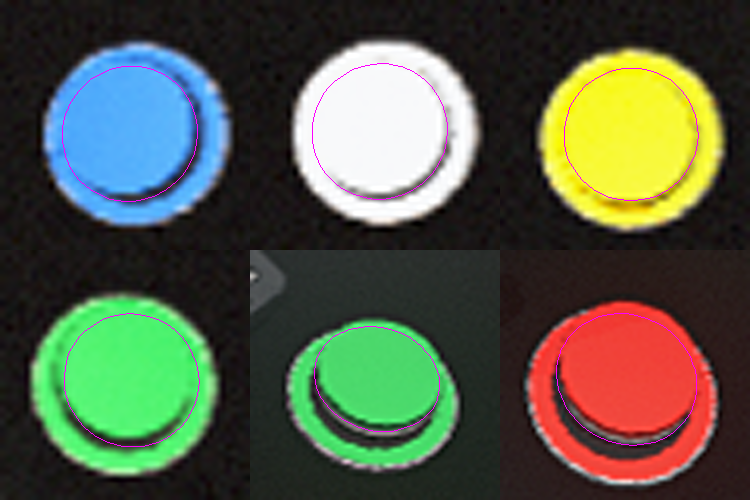

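```bash
python3 -c "
from bench import *
print(read_state()['joint_vel']); print(close_job())"
```

```text
[ 0.01553994  0.01926901  0.0144865  -0.00546787  0.00213638  0.00073766
  0.00193304]
the job is handed in; nothing more can be done
None
```

All five dishes are lid up on the stands of their own colour, and I handed the job in at about 27 s of the 99 s allowed. Each was gripped across its sides, lifted level and lowered onto its stand; the order was blue, yellow, white, green, red.

**Final check:** I overlaid the outline of a perfectly centred lid on the last camera pictures. Blue, white, yellow and green are within about 3 mm of centre. Red is within about 5 mm, judged from the scene camera alone because the arm hid it from the top camera. The limit is 12 mm. The dishes look flat and the gripper was open and clear of everything. Height, tilt and stillness I could only judge by eye, and no verdict was reported.

**What disagreed or went wrong:**
- **Fingertips:** they sit about 16.5 mm behind the TCP, not 14 mm ahead as stated. My first two closures on the blue dish missed because of this. The first passed above it, and the second pushed it about 5 mm along the dish below. I went lower after that and every grasp held.
- **Tool tilt:** the tool's tilt crept up to about 0.13 rad over the job, which the moves could not correct. The held dishes will have been off level by a similar amount at most, well under the 0.5 rad limit.

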